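# Load the warming plates with their blocking bells

### The job

Load the warming plates for lens blocking: stand each of the four steel bells upright on the plate whose painted ring has its colour, with the foot wholly inside the ring, beginning with the largest bell and going down in size to the smallest, because the big ones take longest to warm. Set each one down gently and let go, do not drop it, and leave the cream pot and the lens blank on its cork mat where they are.

Things in the scene. Friction and masses are not known exactly. Their poses are not given: they have to be found in the camera images.
- bell_green: steel lens-blocking bell standing upright: round foot 64 mm in diameter (full width from 0 to 11 mm height), tapering above to a plain upright round stem 22 mm in diameter from 29 mm up to the flat top at 70 mm; green paint on the top 14 mm of the stem and in a band round the foot. Loose, solid, about 520 g. Origin at the centre of its underside, z up along the stem.
- bell_red: steel lens-blocking bell standing upright: round foot 54 mm in diameter (full width from 0 to 11 mm height), tapering above to a plain upright round stem 22 mm in diameter from 29 mm up to the flat top at 70 mm; red paint on the top 14 mm of the stem and in a band round the foot. Loose, solid, about 380 g. Origin at the centre of its underside, z up along the stem.
- bell_blue: steel lens-blocking bell standing upright: round foot 44 mm in diameter (full width from 0 to 11 mm height), tapering above to a plain upright round stem 22 mm in diameter from 29 mm up to the flat top at 70 mm; blue paint on the top 14 mm of the stem and in a band round the foot. Loose, solid, about 270 g. Origin at the centre of its underside, z up along the stem.
- bell_yellow: steel lens-blocking bell standing upright: round foot 34 mm in diameter (full width from 0 to 11 mm height), tapering above to a plain upright round stem 22 mm in diameter from 29 mm up to the flat top at 70 mm; yellow paint on the top 14 mm of the stem and in a band round the foot. Loose, solid, about 180 g. Origin at the centre of its underside, z up along the stem.
- plate_green: fixed round aluminium warming plate 102 mm in diameter on a black rubber foot, its flat top 16 mm above its origin, with a painted green ring 88 mm inside diameter (5 mm line, grey inside it) centred on it: the place of the 64 mm bell with 12 mm to spare all round. Origin at the centre of its underside on the bench, z up.
- plate_red: fixed round aluminium warming plate 102 mm in diameter on a black rubber foot, its flat top 16 mm above its origin, with a painted red ring 78 mm inside diameter (5 mm line, grey inside it) centred on it: the place of the 54 mm bell with 12 mm to spare all round. Origin at the centre of its underside on the bench, z up.
- plate_blue: fixed round aluminium warming plate 102 mm in diameter on a black rubber foot, its flat top 16 mm above its origin, with a painted blue ring 68 mm inside diameter (5 mm line, grey inside it) centred on it: the place of the 44 mm bell with 12 mm to spare all round. Origin at the centre of its underside on the bench, z up.
- plate_yellow: fixed round aluminium warming plate 102 mm in diameter on a black rubber foot, its flat top 16 mm above its origin, with a painted yellow ring 58 mm inside diameter (5 mm line, grey inside it) centred on it: the place of the 34 mm bell with 12 mm to spare all round. Origin at the centre of its underside on the bench, z up.
- pot: empty cream ceramic dopping pot, round, about 72 mm across and 65 mm high, loose, to be left alone. Origin at the centre of its underside.
- lens: clear glass lens blank 64 mm across lying on a round cork mat (84 mm across, 12 mm high; 24 mm high in all), loose as one piece, to be left alone. Origin at the centre of the mat's underside.
Mind the look-alikes: they are no part of the job. What is shaped like the plate_yellow but purple is not meant.

How it is judged:
On the way, in this order (a step that is already met when the one before it is completed fails the run):
1. the green bell (64 mm) stands on the green plate, released (horizontal distance between bell_green and plate_green below 0.012 m and z of bell_green in the frame of plate_green between 0.012 and 0.02 m and angle between bell_green's own z axis and vertical below 0.1 rad and contact force between bell_green and the fingers below 0.1 N and linear speed of bell_green below 0.03 m/s), for 0.2 s.
2. the red bell (54 mm) stands on the red plate, released (horizontal distance between bell_red and plate_red below 0.012 m and z of bell_red in the frame of plate_red between 0.012 and 0.02 m and angle between bell_red's own z axis and vertical below 0.1 rad and contact force between bell_red and the fingers below 0.1 N and linear speed of bell_red below 0.03 m/s), for 0.2 s.
3. the blue bell (44 mm) stands on the blue plate, released (horizontal distance between bell_blue and plate_blue below 0.012 m and z of bell_blue in the frame of plate_blue between 0.012 and 0.02 m and angle between bell_blue's own z axis and vertical below 0.1 rad and contact force between bell_blue and the fingers below 0.1 N and linear speed of bell_blue below 0.03 m/s), for 0.2 s.
4. the yellow bell (34 mm) stands on the yellow plate, released (horizontal distance between bell_yellow and plate_yellow below 0.012 m and z of bell_yellow in the frame of plate_yellow between 0.012 and 0.02 m and angle between bell_yellow's own z axis and vertical below 0.1 rad and contact force between bell_yellow and the fingers below 0.1 N and linear speed of bell_yellow below 0.03 m/s), for 0.2 s.
At the end, for the whole second after the job is handed in: All four bells stand upright (within 0.1 rad) and still on the plates of their own colour, each within 12 mm of its plate's centre and resting on the plate top, released; pot and lens within 30 mm of where they began (all of step 1 and all of step 2 and all of step 3 and all of step 4 and distance of each of pot, lens from where it was at the start of the episode below 0.03 m); the robot touches nothing.
It fails at once if a bell is dropped (from more than about 15 mm) or flung down ((linear speed of bell_green above 0.55 m/s and height (world z) of bell_green below 0.08 m and contact force between bell_green and the fingers below 0.05 N) or (linear speed of bell_red above 0.55 m/s and height (world z) of bell_red below 0.08 m and contact force between bell_red and the fingers below 0.05 N) or (linear speed of bell_blue above 0.55 m/s and height (world z) of bell_blue below 0.08 m and contact force between bell_blue and the fingers below 0.05 N) or (linear speed of bell_yellow above 0.55 m/s and height (world z) of bell_yellow below 0.08 m and contact force between bell_yellow and the fingers below 0.05 N)).
It fails at once if the cream pot is pushed away from its place (more than 30 mm) (distance of pot from where it was at the start of the episode above 0.03 m).
It fails at once if the lens blank is pushed away from its place (more than 30 mm) (distance of lens from where it was at the start of the episode above 0.03 m).
It also fails if it takes over 128 s, if anything falls off the work surface, if the arm or the gripper's body presses on something with over 40 N, if the wrist force passes 120 N, or if a joint passes its speed limit or range.

### The arm

A 7-joint arm with a two-finger parallel gripper is mounted at the origin on the work surface. World frame = base frame: x ahead of the robot, y to its left, z up, the work surface at z = 0. Lengths are in m, angles in rad, forces in N, time in s.
With the tool pointing down it reaches from about 0.425 to 0.925 m from the base axis. Payload 6.8 kg.
Tool frame: the origin (TCP) lies at the very end of the fingers, on their centre line; the grasp point (between the pads) lies 19 mm behind it (bot.pinch_z is the distance from the TCP to the grasp point, in m); x points along the fingers, z is the direction in which the jaws open and shut, and the axes are right-handed (so a half turn about x gives the same grasp; the last joint's range is limited). The gripper opens to 88 mm and grips with 3 to 60 N. Pads are 20 mm wide; open, the fingers measure 115 mm over their backs; the gripper's body (75 mm by 178 mm) begins 61 mm behind the grasp point.
Start: joints at [-1.306, 0.477, 0.022, 1.555, -0.011, 1.109, -0.083], TCP at [0.246, 0.629, 0.223] pointing down, gripper open.
Joint ranges: [-2.96, 2.96], [-0.34, 2.1], [-1.41, 1.46], [0.24, 2.44], [-1.37, 4.51], [0.17, 1.92], [-2.96, 2.96]. Speed limits (rad/s): [2.39, 2.39, 3.14, 3.14, 3.14, 3.14, 3.14].

### API

Orientations are given as a unit quaternion [x, y, z, w].
In Python, from workcell import bot, imaging, workorder gives the robot as it stands. The module is installed in compiled form; this text tells all that it offers.
- The arm moves only by the tool play_rows, never from a script. Its argument "deltas" is a list of rows, each a list of 2 entries, a list of its own where there are three numbers: the shift along the tool's x, y, z in m, then the turn, a rotation vector about the tool's x, y, z in rad. A call has 1 to 20 rows; each row shifts and turns the commanded pose from where the row before left it, along the tool's axes as they then stand; what a row does not reach is not made up. A row lasts 1/10 s, in which the tool goes at most 50 mm and 8.59 degrees, less where a joint would pass 70% of its speed; a pose out of reach is approached as far as the arm can. A call with a gripper value outside its range is refused whole. "jaw" is the closure, from 0 (fully open) to 1 (shut), set as the call begins (left out, the last holds). The fingers move at their own pace and stop on an object; "grip_force" is the grip in N (left out, the last holds). Time passes only in rows, so rows that do not move let the fingers close. It gives the time, the measured TCP pose, the force and the opening at its end, in the units of the state.
- bot.sense(): the state, without advancing time (a new reading comes with each control period).
- imaging.snapshot(name): name is "scene" or "side" or "wrist"; returns the picture (384x512x3 uint8, red, green, blue); there is no depth.
- imaging.camera_params(name): a dict with "fx", "fy", "cx", "cy" (pixels), "R" (3x3) and "t" (3): a world point X has camera coordinates R X + t. Camera axes: x right, y down, z forward; pixel columns grow to the right and rows downward; lengths in m; the calibration is good to about 2 mm. A picture is of the moment at which its call begins: read the wrist's pose just before it. camera_params takes no time and is no camera call; for the wrist camera it gives the pose at the moment of the call.
- workorder.job_done(): hands the job in, once; it reports no verdict.
The state is a dict: "time": time; "joints": joint angles; "joint_vel": joint speeds; "tau": joint torques, N m; "eef_pos": TCP position; "ee_rot": TCP orientation; "wrist_force": force on the tool from outside, world axes, zero at the start; "ft_torque": the same for the moment, N m; "opening": finger opening in m.
Only numpy, scipy, OpenCV 4.12 (cv2) and the standard library are available. Lean on these libraries where they do the work, as an engineer would, in place of code of your own. Each camera call takes 0.05 s, during which the arm holds its last target.

## Working session

There is one attempt and no reset: what is moved stays moved. The work goes in short steps, Python scripts to look and compute and a tool call to move; the robot and the scene stay as the last step left them, time stands still between calls to the robot, and variables do not carry over. Pictures are saved under pics/ and viewed, and the job is handed in when it is done.

Besides the shell and the picture viewer there is one more tool, called after "Call:" by a JSON object that holds its "fn" and its "kwargs". play_rows: Moves the arm, as the interface text tells. Its arguments: {"type":"object","properties":{"deltas":{"type":"array","items":{"type":"array"}},"jaw":{"type":"number"},"grip_force":{"type":"number"}},"required":["deltas"]}

```bash
mkdir -p pics
python3 - <<'E'
from workcell import bot, imaging, workorder
import cv2,numpy as np
s=bot.sense(); print({k:np.round(v,4).tolist() for k,v in s.items()}); print(bot.pinch_z)
for n in ["scene","side"]:
    im=imaging.snapshot(n); np.save(n+"0.npy",im); cv2.imwrite(f"pics/{n}0.png",im[:,:,::-1])
    p=imaging.camera_params(n); print(n,{k:np.round(v,3).tolist() for k,v in p.items()}); R=np.array(p["R"]);print(-R.T@np.array(p["t"]))
E
```

```text
{'time': 0.0, 'joints': [-1.3061, 0.4778, 0.0223, 1.5564, -0.0115, 1.1093, -0.0831], 'joint_vel': [-0.0003, -0.0015, 0.0015, 0.0009, 0.0004, 0.0001, -0.0013], 'tau': [-0.0, -58.2847, 1.5347, -27.2613, -0.0543, 0.0168, 0.0002], 'eef_pos': [0.2457, 0.6281, 0.2217], 'ee_rot': [-0.3991, 0.5845, 0.3983, 0.5835], 'wrist_force': [0.3276, 0.2992, -0.4459], 'ft_torque': [0.0069, 0.0097, -0.0005], 'opening': 0.0879}
0.0187
scene {'fx': 367.447, 'fy': 367.447, 'cx': 253.709, 'cy': 186.534, 'R': [[-0.822, 0.57, 0.016], [0.394, 0.588, -0.706], [-0.412, -0.574, -0.708]], 't': [0.331, -0.135, 1.373]}
[0.89057748 0.67967442 0.87101514]
side {'fx': 376.418, 'fy': 376.418, 'cx': 250.875, 'cy': 200.225, 'R': [[0.809, -0.588, -0.003], [-0.317, -0.432, -0.845], [0.496, 0.684, -0.535]], 't': [-0.328, 0.181, 0.829]}
[-0.08774198 -0.68200595  0.59616491]
```

View pics/scene0.png

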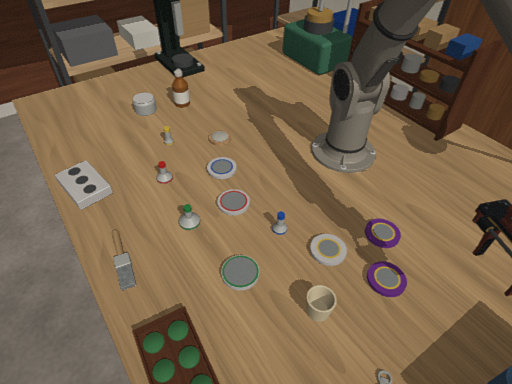

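View pics/side0.png

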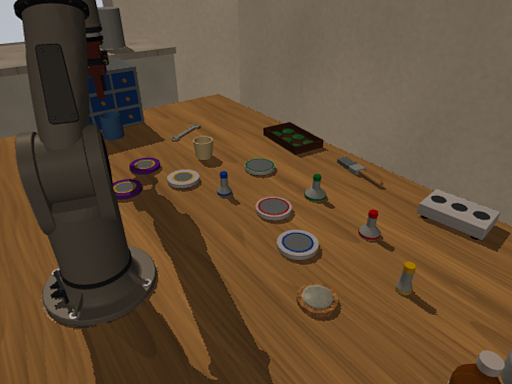

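Scene view:
- **Bells:** green (189,217), red (164,173), blue (280,224), yellow (168,135).
- **Plates:** green (240,271), red (233,202), blue (221,168).
- **Yellow plate candidates:** the white-rimmed plate with a yellow ring at (328,250), and two purple look-alikes at (382,233) and (386,279). I choose the aluminium one.
- **Leave alone:** pot (320,303) and lens (219,138).

Next I measure positions.

```bash
cat > h.py <<'E'
import numpy as np,cv2
from workcell import bot, imaging
HUE={'green':(45,85),'red':(172,8),'blue':(105,130),'yellow':(20,32)}
def mask(im,c,smin=110,vmin=50):
    h=cv2.cvtColor(im,cv2.COLOR_RGB2HSV).astype(int)
    a,b=HUE[c]; H=h[...,0]
    m=((H>=a)&(H<=b)) if a<b else ((H>=a)|(H<=b))
    return (m&(h[...,1]>=smin)&(h[...,2]>=vmin)).astype(np.uint8)
def blobs(im,c,**k):
    m=mask(im,c,**k); n,l,s,ce=cv2.connectedComponentsWithStats(m)
    return l,s,ce
def ray(p,uv):
    R=np.array(p['R']);t=np.array(p['t'])
    d=R.T@np.array([(uv[0]-p['cx'])/p['fx'],(uv[1]-p['cy'])/p['fy'],1]); return -R.T@t,d
def onplane(p,uv,z):
    o,d=ray(p,uv); return o+d*(z-o[2])/d[2]
def tri(r1,r2):
    A=np.zeros((3,3));b=np.zeros(3)
    for o,d in (r1,r2):
        d=d/np.linalg.norm(d);P=np.eye(3)-np.outer(d,d);A+=P;b+=P@o
    x=np.linalg.solve(A,b); 
    e=[np.linalg.norm(np.cross(x-o,d/np.linalg.norm(d))) for o,d in (r1,r2)]
    return x,max(e)
E
python3 - <<'E'
from h import *
for n in ['scene','side']:
    im=np.load(n+'0.npy')
    for c in HUE:
        l,s,ce=blobs(im,c,smin=100 if c!='yellow' else 110)
        print(n,c,[(np.round(ce[i],1).tolist(),s[i].tolist()) for i in range(1,len(s)) if s[i][4]>=12 and ce[i][1]>100 and s[i][4]<2000])
E
python3 - <<'E'
import numpy as np,cv2
im=np.load('scene0.npy')[:,:,::-1]
cv2.imwrite('pics/c1.png',cv2.resize(im[115:325,140:410],None,fx=2.9,fy=2.8,interpolation=cv2.INTER_CUBIC))
E
```

```text
scene green [([186.8, 207.7], [183, 204, 8, 8, 50]), ([240.9, 272.6], [223, 256, 35, 31, 108]), ([177.6, 330.2], [168, 320, 20, 21, 318]), ([153.2, 342.2], [143, 332, 21, 21, 345]), ([188.8, 356.9], [178, 346, 22, 23, 372]), ([163.2, 370.3], [153, 359, 22, 24, 397]), ([201.4, 379.6], [191, 374, 21, 10, 150])]
scene red [([161.4, 164.3], [158, 161, 8, 8, 45]), ([164.9, 181.6], [157, 178, 16, 6, 25]), ([233.6, 201.0], [220, 191, 27, 20, 96]), ([478.5, 216.7], [475, 213, 8, 10, 21]), ([507.6, 223.2], [502, 218, 10, 12, 32]), ([497.2, 231.8], [495, 230, 5, 5, 12]), ([489.6, 236.6], [486, 234, 7, 6, 18])]
scene blue [([213.7, 165.4], [211, 160, 9, 13, 21]), ([229.5, 166.2], [226, 160, 7, 13, 19]), ([280.7, 215.5], [278, 212, 7, 8, 47]), ([279.1, 232.8], [274, 231, 11, 4, 13])]
scene yellow [([166.2, 128.8], [163, 126, 7, 7, 40]), ([169.2, 143.6], [165, 142, 9, 4, 13]), ([382.6, 232.1], [372, 223, 23, 18, 81]), ([328.0, 248.3], [317, 239, 24, 19, 95]), ([386.9, 278.0], [374, 267, 26, 22, 105])]
side green [([287.2, 130.6], [282, 129, 11, 4, 36]), ([277.0, 133.1], [273, 132, 8, 4, 19]), ([2
[... 235 characters left out ...]
2]), ([262.5, 170.4], [256, 169, 14, 3, 14]), ([316.9, 175.6], [314, 174, 7, 4, 23])]
side red [([288.5, 135.5], [285, 135, 7, 3, 13]), ([272.7, 206.5], [258, 198, 31, 17, 123]), ([372.8, 213.8], [368, 209, 10, 10, 79]), ([368.6, 237.0], [359, 232, 21, 8, 53])]
side blue [([111.5, 102.9], [109, 99, 5, 9, 20]), ([110.2, 126.4], [101, 112, 18, 28, 215]), ([138.1, 116.3], [135, 112, 6, 9, 21]), ([223.1, 174.5], [220, 171, 7, 8, 47]), ([224.3, 194.3], [218, 193, 13, 3, 21]), ([297.6, 242.3], [282, 233, 32, 19, 118])]
side yellow [([183.1, 176.3], [173, 172, 21, 10, 58]), ([123.5, 187.6], [113, 182, 23, 11, 53]), ([409.2, 267.3], [404, 262, 12, 12, 118]), ([402.4, 291.3], [395, 284, 17, 11, 53])]
```

View pics/c1.png

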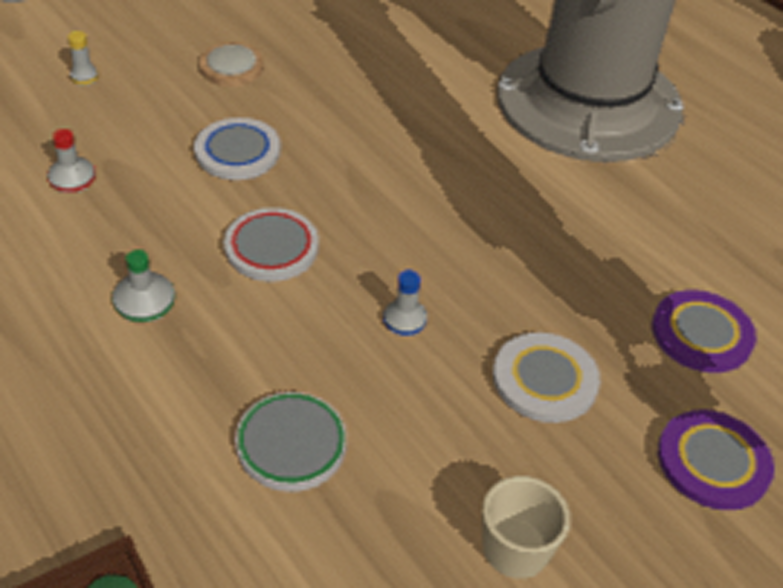

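The crop confirms four bells, four aluminium plates with coloured rings and two purple decoys. The yellow ring I want is the white-rimmed plate at scene (328,250).

Run:
```python
from h import *
P={n:imaging.camera_params(n) for n in ['scene','side']}
I={n:np.load(n+'0.npy') for n in P}
cap={'green':((186.8,207.7),(316.9,178)),'red':((161.4,164.3),(372.8,213.8)),'blue':((280.7,215.5),(223.1,174.5)),'yellow':((166.2,128.8),(409.2,267.3))}
box={'green':((240,271),(260,166)),'red':((233,202),(273,208)),'blue':((221,168),(298,243)),'yellow':((328,249),(183,178))}
for c in cap:
    uv=list(cap[c])
    if c=='green':
        # loosen in side
        m=mask(I['side'],c,smin=70,vmin=30)[168:188,308:326]; y,x=np.nonzero(m); uv[1]=(x.mean()+308,y.mean()+168); print(len(x),uv[1])
    x,e=tri(ray(P['scene'],uv[0]),ray(P['side'],uv[1]))
    print('bell',c,x.round(4),round(e,4),[onplane(P[n],u,.064)[:2].round(4).tolist() for n,u in zip(P,uv)])
for c in box:
    for n,(u,v) in zip(P,box[c]):
        m=mask(I[n],c,smin=60 if c!='yellow' else 100,vmin=40).copy(); z=np.zeros_like(m);z[v-18:v+19,u-22:u+23]=m[v-18:v+19,u-22:u+23]
        y,x=np.nonzero(z); el=cv2.fitEllipse(np.c_[x,y].astype(np.float32))
        pts=np.array([onplane(P[n],q,.016)[:2] for q in zip(x,y)])
        # algebraic circle fit on plane
        A=np.c_[2*pts,np.ones(len(pts))];s=np.linalg.lstsq(A,(pts**2).sum(1),rcond=None)[0];r=np.sqrt(s[2]+s[0]**2+s[1]**2)
        print('plate',c,n,len(x),s[:2].round(4),'R',r.round(4),'std',np.std(np.hypot(*(pts-s[:2]).T)-r).round(4),'reach',np.hypot(*s[:2]).round(3))
```

```text
49 (np.float64(316.83673469387753), np.float64(177.48979591836735))
bell green [ 0.6335 -0.014   0.0627] 0.0008 [[0.6333, -0.0122], [0.6327, -0.0158]]
bell red [ 0.614  -0.2316  0.0623] 0.0009 [[0.6141, -0.2287], [0.6128, -0.2333]]
bell blue [0.4231 0.164  0.0627] 0.0005 [[0.4235, 0.1651], [0.4222, 0.1616]]
bell yellow [ 0.5166 -0.4022  0.0622] 0.001 [[0.517, -0.3986], [0.5158, -0.4034]]
plate green scene 168 [0.6045 0.2261] R 0.0459 std 0.0014 reach 0.645
plate green side 79 [0.6051 0.2247] R 0.0459 std 0.0022 reach 0.645
plate red scene 135 [ 0.4821 -0.0005] R 0.0411 std 0.0021 reach 0.482
plate red side 162 [ 0.483  -0.0013] R 0.0416 std 0.0027 reach 0.483
plate blue scene 79 [ 0.4289 -0.1593] R 0.036 std 0.0018 reach 0.458
plate blue side 149 [ 0.4295 -0.1613] R 0.0363 std 0.0018 reach 0.459
plate yellow scene 109 [0.3567 0.3041] R 0.0309 std 0.0016 reach 0.469
plate yellow side 58 [0.3572 0.304 ] R 0.031 std 0.0019 reach 0.469
```

```bash
cat >> h.py <<'E'
from scipy.spatial.transform import Rotation as Rn
def plan(target,yaw_R=None,rows=None):
    s=bot.sense(); p=np.array(s['eef_pos']);R=Rn.from_quat(s['ee_rot'])
    T=Rn.from_matrix(np.array([[0,0,1],[0,1,0],[-1,0,0]],float)) if yaw_R is None else yaw_R
    print('t',round(s['time'],2),'tcp',p.round(4),'F',np.round(s['wrist_force'],1),'open',round(s['opening'],4),'axes(cols x y z)',R.as_matrix().round(3).tolist())
    print('tool shift mm',(R.inv().apply(np.array(target)-p)*1000).round(1),'turn deg',np.degrees((R.inv()*T).as_rotvec()).round(2))
E
python3 - <<'E'
from h import *
plan([.6335,-.014,.2])
E
```

```text
t 0.1 tcp [0.2457 0.6281 0.2218] F [ 0.2  0.2 -0.8] open 0.0879 axes(cols x y z) [[-0.0, -0.931, 0.364], [-0.002, 0.364, 0.931], [-1.0, -0.0, -0.002]]
tool shift mm [  22.6 -595.  -456.7] turn deg [ 6.864e+01 -8.000e-02  6.000e-02]
```

Call:
{"fn": "play_rows", "kwargs": {"deltas": [[[0.001, -0.03, -0.023], [0, 0, 0]], [[0.001, -0.03, -0.023], [0, 0, 0]], [[0.001, -0.03, -0.023], [0, 0, 0]], [[0.001, -0.03, -0.023], [0, 0, 0]], [[0.001, -0.03, -0.023], [0, 0, 0]], [[0.001, -0.03, -0.023], [0, 0, 0]], [[0.001, -0.03, -0.023], [0, 0, 0]], [[0.001, -0.03, -0.023], [0, 0, 0]], [[0.001, -0.03, -0.023], [0, 0, 0]], [[0.001, -0.03, -0.023], [0, 0, 0]], [[0.001, -0.03, -0.023], [0, 0, 0]], [[0.001, -0.03, -0.023], [0, 0, 0]], [[0.001, -0.03, -0.023], [0, 0, 0]], [[0.001, -0.03, -0.023], [0, 0, 0]], [[0.001, -0.03, -0.023], [0, 0, 0]], [[0.001, -0.03, -0.023], [0, 0, 0]], [[0.001, -0.03, -0.023], [0, 0, 0]], [[0.001, -0.03, -0.023], [0, 0, 0]], [[0.001, -0.03, -0.023], [0, 0, 0]], [[0.001, -0.025, -0.02], [0, 0, 0]]], "jaw": 0, "grip_force": 40}}

```text
time: 2.1
eef_pos: [0.634, -0.0158, 0.2022]
ee_rot: [-0.398, 0.584, 0.398, 0.584]
wrist_force: [-0.4, -0.4, 1.3]
opening: 0.0881
```

Call:
{"fn": "play_rows", "kwargs": {"deltas": [[[0, 0, 0], [0.12, 0, 0]], [[0, 0, 0], [0.12, 0, 0]], [[0, 0, 0], [0.12, 0, 0]], [[0, 0, 0], [0.12, 0, 0]], [[0, 0, 0], [0.12, 0, 0]], [[0, 0, 0], [0.12, 0, 0]], [[0, 0, 0], [0.12, 0, 0]], [[0, 0, 0], [0.12, 0, 0]], [[0, 0, 0], [0.12, 0, 0]], [[0, 0, 0], [0.118, 0, 0]], [[0, 0, 0], [0, 0, 0]], [[0, 0, 0], [0, 0, 0]]]}}

```text
time: 3.3
eef_pos: [0.6333, -0.0135, 0.2023]
ee_rot: [-0.001, 0.707, 0.001, 0.707]
wrist_force: [0.1, 0.5, 0.2]
opening: 0.0874
```

Run:
```python
from h import *
plan([.6335,-.014,.2]); print(np.round(bot.sense()['joints'],3))
p=imaging.camera_params('wrist'); im=imaging.snapshot('wrist'); cv2.imwrite('pics/w1.png',im[:,:,::-1]); np.save('w1.npy',im)
l,s,ce=blobs(im,'green',smin=90)
for i in range(1,len(s)):
    if s[i][4]>30: print(ce[i].round(1),s[i], onplane(p,ce[i],.07).round(4))
```

```text
t 3.3 tcp [ 0.6333 -0.0135  0.2023] F [0.1 0.5 0.2] open 0.0874 axes(cols x y z) [[-0.001, -0.003, 1.0], [-0.0, 1.0, 0.003], [-1.0, -0.0, -0.001]]
tool shift mm [ 2.3 -0.5  0.2] turn deg [ 0.19 -0.04  0.01]
[-0.489  0.475  0.569  1.71  -0.289  1.042  0.181]
[256.6 176.3] [246 164  23  25 456] [ 0.6317 -0.0121  0.07  ]
```

View pics/w1.png

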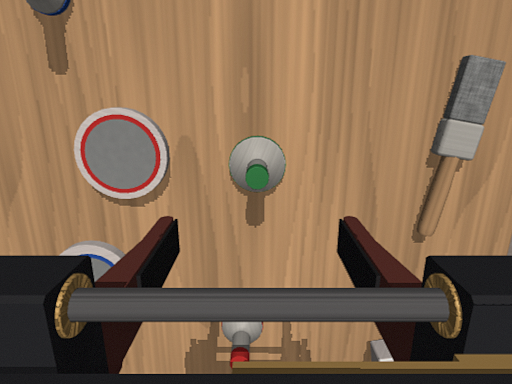

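Call:
{"fn": "play_rows", "kwargs": {"deltas": [[[0.015, 0, 0], [0, 0, 0]], [[0.02, 0, 0], [0, 0, 0]], [[0.02, 0, 0], [0, 0, 0]], [[0.02, 0, 0], [0, 0, 0]], [[0.02, 0, 0], [0, 0, 0]], [[0.02, 0, 0], [0, 0, 0]], [[0.02, 0, 0], [0, 0, 0]], [[0.015, 0, 0], [0, 0, 0]], [[0.01, 0, 0], [0, 0, 0]], [[0.008, 0, 0], [0, 0, 0]], [[0, 0, 0], [0, 0, 0]], [[0, 0, 0], [0, 0, 0]]]}}

```text
time: 4.55
eef_pos: [0.6339, -0.0138, 0.0351]
ee_rot: [0.0, 0.707, 0.0, 0.707]
wrist_force: [-0.0, 0.1, 0.4]
opening: 0.0879
```

Call:
{"fn": "play_rows", "kwargs": {"deltas": [[[0, 0, 0], [0, 0, 0]], [[0, 0, 0], [0, 0, 0]], [[0, 0, 0], [0, 0, 0]], [[0, 0, 0], [0, 0, 0]], [[0, 0, 0], [0, 0, 0]], [[0, 0, 0], [0, 0, 0]], [[0, 0, 0], [0, 0, 0]], [[0, 0, 0], [0, 0, 0]]], "jaw": 1, "grip_force": 40}}

```text
time: 5.35
eef_pos: [0.6335, -0.0137, 0.0346]
ee_rot: [-0.0, 0.707, -0.0, 0.707]
wrist_force: [0.6, -0.0, -0.1]
opening: 0.0272
```

Call:
{"fn": "play_rows", "kwargs": {"deltas": [[[0, 0, 0], [0, 0, 0]], [[0, 0, 0], [0, 0, 0]], [[0, 0, 0], [0, 0, 0]], [[0, 0, 0], [0, 0, 0]]]}}

```text
time: 5.75
eef_pos: [0.6328, -0.0137, 0.0345]
ee_rot: [0.0, 0.708, 0.0, 0.707]
wrist_force: [-4.7, 0.3, 3.6]
opening: 0.0209
```

Call:
{"fn": "play_rows", "kwargs": {"deltas": [[[-0.003, 0, 0], [0, 0, 0]], [[-0.006, 0, 0], [0, 0, 0]], [[-0.01, 0, 0], [0, 0, 0]], [[-0.015, 0, 0], [0, 0, 0]], [[-0.015, 0, 0], [0, 0, 0]], [[-0.015, 0, 0], [0, 0, 0]], [[-0.015, 0, 0], [0, 0, 0]], [[-0.015, 0, 0], [0, 0, 0]], [[-0.008, 0, 0], [0, 0, 0]], [[-0.003, 0, 0], [0, 0, 0]], [[0, 0, 0], [0, 0, 0]]]}}

```text
time: 6.85
eef_pos: [0.6336, -0.0136, 0.1399]
ee_rot: [0.0, 0.707, 0.0, 0.707]
wrist_force: [0.7, -0.7, -4.9]
opening: 0.0212
```

Run:
```python
from h import *
plan([.605,.2255,.125]); 
p=imaging.camera_params('wrist'); im=imaging.snapshot('wrist'); cv2.imwrite('pics/w2.png',im[:,:,::-1])
im=imaging.snapshot('scene'); cv2.imwrite('pics/s2.png',im[:,:,::-1])
```

```text
t 6.85 tcp [ 0.6336 -0.0136  0.1399] F [ 0.7 -0.7 -4.9] open 0.0212 axes(cols x y z) [[0.0, -0.0, 1.0], [0.0, 1.0, 0.0], [-1.0, 0.0, 0.0]]
tool shift mm [ 14.9 239.1 -28.5] turn deg [ 0.01  0.02 -0.01]
```

View pics/w2.png

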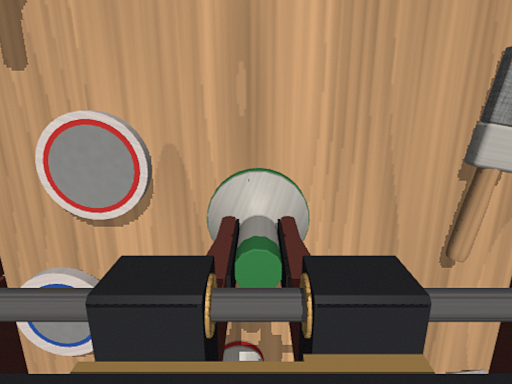

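View pics/s2.png

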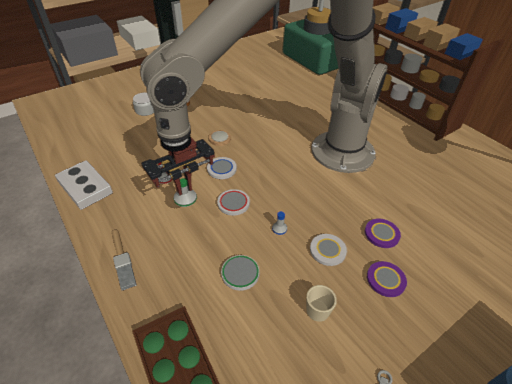

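Call:
{"fn": "play_rows", "kwargs": {"deltas": [[[0, 0.005, -0.001], [0, 0, 0]], [[0, 0.01, -0.001], [0, 0, 0]], [[0, 0.02, -0.002], [0, 0, 0]], [[0, 0.025, -0.003], [0, 0, 0]], [[0, 0.025, -0.003], [0, 0, 0]], [[0, 0.025, -0.003], [0, 0, 0]], [[0, 0.025, -0.003], [0, 0, 0]], [[0, 0.025, -0.003], [0, 0, 0]], [[0, 0.025, -0.003], [0, 0, 0]], [[0, 0.02, -0.003], [0, 0, 0]], [[0, 0.017, -0.002], [0, 0, 0]], [[0, 0.01, -0.001], [0, 0, 0]], [[0, 0.005, -0.001], [0, 0, 0]], [[0, 0.002, 0], [0, 0, 0]], [[0, 0, 0], [0, 0, 0]], [[0, 0, 0], [0, 0, 0]]]}}

```text
time: 8.55
eef_pos: [0.6048, 0.2241, 0.1398]
ee_rot: [0.0, 0.707, -0.001, 0.707]
wrist_force: [-0.7, -0.1, -3.9]
opening: 0.021
```

Run:
```python
from h import *
plan([.605,.2255,.0505])
p=imaging.camera_params('wrist'); im=imaging.snapshot('wrist'); cv2.imwrite('pics/w3.png',im[:,:,::-1])
m=mask(im,'green',smin=70); y,x=np.nonzero(m); pts=np.array([onplane(p,q,.016)[:2] for q in zip(x,y)])
k=(abs(np.hypot(*(pts-[.605,.2255]).T)-.0465)<.006); pts=pts[k]
A=np.c_[2*pts,np.ones(len(pts))];s=np.linalg.lstsq(A,(pts**2).sum(1),rcond=None)[0];print(k.sum(),s[:2].round(4),np.sqrt(s[2]+s[0]**2+s[1]**2).round(4))
```

```text
t 8.55 tcp [0.6048 0.2241 0.1398] F [-0.7 -0.1 -3.9] open 0.021 axes(cols x y z) [[0.0, 0.002, 1.0], [-0.0, 1.0, -0.002], [-1.0, -0.0, 0.0]]
tool shift mm [89.3  1.5  0.2] turn deg [-0.09  0.01  0.03]
1007 [0.6035 0.2255] 0.0463
```

View pics/w3.png

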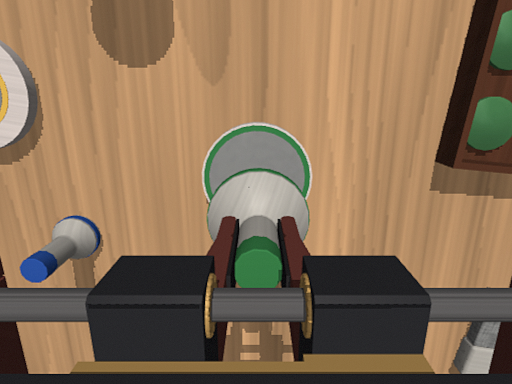

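Call:
{"fn": "play_rows", "kwargs": {"deltas": [[[0.005, 0.001, 0], [0, 0, 0]], [[0.01, 0, 0], [0, 0, 0]], [[0.015, 0, 0], [0, 0, 0]], [[0.015, 0, 0], [0, 0, 0]], [[0.015, 0, 0], [0, 0, 0]], [[0.012, 0, 0], [0, 0, 0]], [[0.008, 0, 0], [0, 0, 0]], [[0.004, 0, 0], [0, 0, 0]], [[0.002, 0, 0], [0, 0, 0]], [[0.001, 0, 0], [0, 0, 0]], [[0, 0, 0], [0, 0, 0]], [[0, 0, 0], [0, 0, 0]]]}}

```text
time: 9.8
eef_pos: [0.6048, 0.2265, 0.0532]
ee_rot: [0.0, 0.707, 0.0, 0.707]
wrist_force: [0.2, -0.2, -5.2]
opening: 0.021
```

Call:
{"fn": "play_rows", "kwargs": {"deltas": [[[0.001, 0, 0], [0, 0, 0]], [[0.001, 0, 0], [0, 0, 0]], [[0, 0, 0], [0, 0, 0]], [[0, 0, 0], [0, 0, 0]]]}}

```text
time: 10.2
eef_pos: [0.6045, 0.2263, 0.0506]
ee_rot: [-0.0, 0.707, 0.0, 0.707]
wrist_force: [0.2, -0.3, -4.7]
opening: 0.0211
```

Call:
{"fn": "play_rows", "kwargs": {"deltas": [[[0.001, 0, 0], [0, 0, 0]], [[0, 0, 0], [0, 0, 0]], [[0, 0, 0], [0, 0, 0]]]}}

```text
time: 10.5
eef_pos: [0.6046, 0.2264, 0.0505]
ee_rot: [0.0, 0.707, 0.0, 0.707]
wrist_force: [-4.7, -0.9, 6.2]
opening: 0.0208
```

Contact is felt, so I release, then raise the arm.

Call:
{"fn": "play_rows", "kwargs": {"deltas": [[[0, 0, 0], [0, 0, 0]], [[0, 0, 0], [0, 0, 0]], [[0, 0, 0], [0, 0, 0]], [[0, 0, 0], [0, 0, 0]], [[0, 0, 0], [0, 0, 0]], [[0, 0, 0], [0, 0, 0]], [[0, 0, 0], [0, 0, 0]], [[0, 0, 0], [0, 0, 0]], [[0, 0, 0], [0, 0, 0]], [[0, 0, 0], [0, 0, 0]]], "jaw": 0}}

```text
time: 11.5
eef_pos: [0.6045, 0.2264, 0.0497]
ee_rot: [-0.0, 0.707, 0.0, 0.707]
wrist_force: [0.1, -0.6, 0.2]
opening: 0.0878
```

Call:
{"fn": "play_rows", "kwargs": {"deltas": [[[-0.01, 0, 0], [0, 0, 0]], [[-0.02, 0, 0], [0, 0, 0]], [[-0.02, 0, 0], [0, 0, 0]], [[-0.02, 0, 0], [0, 0, 0]], [[-0.02, 0, 0], [0, 0, 0]], [[-0.02, 0, 0], [0, 0, 0]], [[-0.02, 0, 0], [0, 0, 0]], [[-0.015, 0, 0], [0, 0, 0]], [[-0.005, 0, 0], [0, 0, 0]], [[0, 0, 0], [0, 0, 0]]]}}

```text
time: 12.5
eef_pos: [0.6048, 0.2265, 0.2004]
ee_rot: [0.0, 0.707, 0.0, 0.707]
wrist_force: [0.3, 0.5, 0.2]
opening: 0.0875
```

Run:
```python
from h import *
plan([.614,-.231,.2])
p=imaging.camera_params('wrist'); im=imaging.snapshot('wrist'); cv2.imwrite('pics/w4.png',im[:,:,::-1])
l,s,ce=blobs(im,'green',smin=90)
for i in range(1,len(s)):
    if s[i][4]>30: print(ce[i].round(1),s[i], onplane(p,ce[i],.086).round(4))
```

```text
t 12.5 tcp [0.6048 0.2265 0.2004] F [0.3 0.5 0.2] open 0.0875 axes(cols x y z) [[0.001, -0.0, 1.0], [0.001, 1.0, 0.0], [-1.0, 0.001, 0.001]]
tool shift mm [   0.  -457.5    9.2] turn deg [ 0.    0.06 -0.04]
[483.5   0.8] [473   0  22   4  52] [0.7793 0.3726 0.086 ]
[469.4  52.8] [ 447   28   45   50 1658] [0.7751 0.3352 0.086 ]
[507.   61.4] [501  41  11  41 325] [0.8068 0.3287 0.086 ]
[451.2 121.4] [ 431  100   42   44 1439] [0.7693 0.2808 0.086 ]
[497.9 127.3] [ 482  105   30   45 1138] [0.8102 0.2759 0.086 ]
[257.5 163.1] [214 123  87  86 953] [0.6042 0.2445 0.086 ]
[257.4 181.3] [246 168  24  27 517] [0.6042 0.2279 0.086 ]
```

View pics/w4.png

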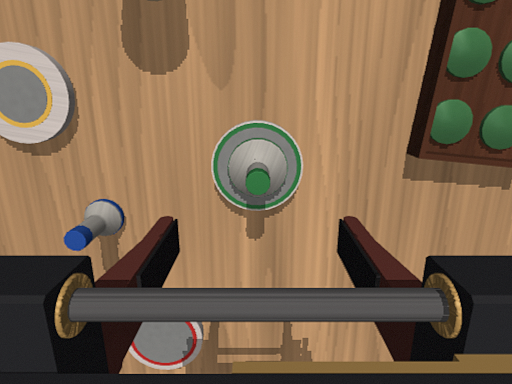

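The green bell stands upright in the middle of its ring (cap at 257,181). Next is red.

Call:
{"fn": "play_rows", "kwargs": {"deltas": [[[0, -0.01, 0], [0, 0, 0]], [[0, -0.02, 0.0005], [0, 0, 0]], [[0, -0.03, 0.0005], [0, 0, 0]], [[0, -0.03, 0.0005], [0, 0, 0]], [[0, -0.03, 0.0005], [0, 0, 0]], [[0, -0.03, 0.0005], [0, 0, 0]], [[0, -0.03, 0.0005], [0, 0, 0]], [[0, -0.03, 0.0005], [0, 0, 0]], [[0, -0.03, 0.0005], [0, 0, 0]], [[0, -0.03, 0.0005], [0, 0, 0]], [[0, -0.03, 0.0005], [0, 0, 0]], [[0, -0.03, 0.0005], [0, 0, 0]], [[0, -0.03, 0.0005], [0, 0, 0]], [[0, -0.03, 0.0005], [0, 0, 0]], [[0, -0.03, 0.0005], [0, 0, 0]], [[0, -0.02, 0.001], [0, 0, 0]], [[0, -0.01, 0.001], [0, 0, 0]], [[0, -0.007, 0], [0, 0, 0]], [[0, 0, 0], [0, 0, 0]], [[0, 0, 0], [0, 0, 0]]]}}

```text
time: 14.55
eef_pos: [0.6135, -0.2297, 0.1994]
ee_rot: [-0.0, 0.707, 0.001, 0.707]
wrist_force: [-0.7, -0.2, 0.5]
opening: 0.0878
```

Run:
```python
from h import *
plan([.614,-.231,.0345]); print(np.round(bot.sense()['joints'],3))
p=imaging.camera_params('wrist'); im=imaging.snapshot('wrist'); cv2.imwrite('pics/w5.png',im[:,:,::-1])
l,s,ce=blobs(im,'red',smin=120,vmin=90)
for i in range(1,len(s)):
    if s[i][4]>100: print(ce[i].round(1),s[i], onplane(p,ce[i],.07).round(4))
```

```text
t 14.55 tcp [ 0.6135 -0.2297  0.1994] F [-0.7 -0.2  0.5] open 0.0878 axes(cols x y z) [[-0.0, -0.001, 1.0], [0.001, 1.0, 0.001], [-1.0, 0.001, -0.0]]
tool shift mm [164.9  -1.5   0.5] turn deg [ 0.06 -0.02 -0.04]
[-0.161  0.525  0.608  1.66  -0.334  1.063  0.55 ]
[257.1 179.4] [246 167  23  26 488] [ 0.6124 -0.2304  0.07  ]
```

View pics/w5.png

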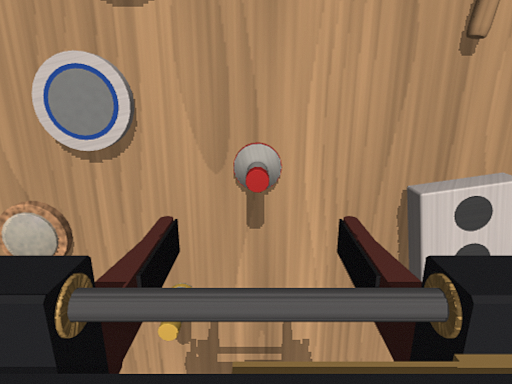

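Call:
{"fn": "play_rows", "kwargs": {"deltas": [[[0.015, -0.001, 0], [0, 0, 0]], [[0.02, 0, 0], [0, 0, 0]], [[0.02, 0, 0], [0, 0, 0]], [[0.02, 0, 0], [0, 0, 0]], [[0.02, 0, 0], [0, 0, 0]], [[0.02, 0, 0], [0, 0, 0]], [[0.02, 0, 0], [0, 0, 0]], [[0.015, 0, 0], [0, 0, 0]], [[0.01, 0, 0], [0, 0, 0]], [[0.005, 0, 0], [0, 0, 0]], [[0, 0, 0], [0, 0, 0]], [[0, 0, 0], [0, 0, 0]]]}}

```text
time: 15.8
eef_pos: [0.614, -0.2319, 0.0353]
ee_rot: [-0.0, 0.707, -0.0, 0.707]
wrist_force: [0.9, 0.4, 0.5]
opening: 0.0884
```

Call:
{"fn": "play_rows", "kwargs": {"deltas": [[[0, 0, 0], [0, 0, 0]], [[0, 0, 0], [0, 0, 0]], [[0, 0, 0], [0, 0, 0]], [[0, 0, 0], [0, 0, 0]], [[0, 0, 0], [0, 0, 0]], [[0, 0, 0], [0, 0, 0]], [[0, 0, 0], [0, 0, 0]], [[0, 0, 0], [0, 0, 0]], [[0, 0, 0], [0, 0, 0]], [[0, 0, 0], [0, 0, 0]], [[0, 0, 0], [0, 0, 0]], [[0, 0, 0], [0, 0, 0]]], "jaw": 1, "grip_force": 40}}

```text
time: 17.0
eef_pos: [0.6132, -0.2317, 0.0345]
ee_rot: [0.0, 0.707, 0.0, 0.707]
wrist_force: [-1.2, 0.1, 0.8]
opening: 0.0207
```

Call:
{"fn": "play_rows", "kwargs": {"deltas": [[[-0.003, 0, 0], [0, 0, 0]], [[-0.006, 0, 0], [0, 0, 0]], [[-0.01, 0, 0], [0, 0, 0]], [[-0.015, 0, 0], [0, 0, 0]], [[-0.015, 0, 0], [0, 0, 0]], [[-0.015, 0, 0], [0, 0, 0]], [[-0.015, 0, 0], [0, 0, 0]], [[-0.015, 0, 0], [0, 0, 0]], [[-0.008, 0, 0], [0, 0, 0]], [[-0.003, 0, 0], [0, 0, 0]], [[0, 0, 0], [0, 0, 0]]]}}

```text
time: 18.1
eef_pos: [0.6136, -0.2316, 0.1399]
ee_rot: [-0.0, 0.707, 0.0, 0.707]
wrist_force: [-0.2, -0.5, -3.4]
opening: 0.0206
```

Run:
```python
from h import *
plan([.4825,-.001,.14])
```

```text
t 18.1 tcp [ 0.6136 -0.2316  0.1399] F [-0.2 -0.5 -3.4] open 0.0206 axes(cols x y z) [[0.0, -0.0, 1.0], [0.0, 1.0, 0.0], [-1.0, 0.0, 0.0]]
tool shift mm [-1.000e-01  2.306e+02 -1.311e+02] turn deg [ 0.01  0.02 -0.  ]
```

Call:
{"fn": "play_rows", "kwargs": {"deltas": [[[0, 0.005, -0.003], [0, 0, 0]], [[0, 0.01, -0.006], [0, 0, 0]], [[0, 0.02, -0.011], [0, 0, 0]], [[0, 0.023, -0.013], [0, 0, 0]], [[0, 0.023, -0.013], [0, 0, 0]], [[0, 0.023, -0.013], [0, 0, 0]], [[0, 0.023, -0.013], [0, 0, 0]], [[0, 0.023, -0.013], [0, 0, 0]], [[0, 0.023, -0.013], [0, 0, 0]], [[0, 0.023, -0.013], [0, 0, 0]], [[0, 0.018, -0.01], [0, 0, 0]], [[0, 0.01, -0.006], [0, 0, 0]], [[0, 0.005, -0.003], [0, 0, 0]], [[0, 0.002, -0.001], [0, 0, 0]], [[0, 0, 0], [0, 0, 0]], [[0, 0, 0], [0, 0, 0]]]}}

```text
time: 19.7
eef_pos: [0.4829, -0.0015, 0.1397]
ee_rot: [0.0, 0.707, -0.001, 0.707]
wrist_force: [0.1, 0.6, -3.2]
opening: 0.0205
```

```bash
cat >> h.py <<'E'
def ringchk(c,xy,r,fn):
    p=imaging.camera_params('wrist'); im=imaging.snapshot('wrist'); cv2.imwrite(fn,im[:,:,::-1])
    m=mask(im,c,smin=70); y,x=np.nonzero(m); pts=np.array([onplane(p,q,.016)[:2] for q in zip(x,y)])
    k=(abs(np.hypot(*(pts-xy).T)-r)<.006); pts=pts[k]
    A=np.c_[2*pts,np.ones(len(pts))];s=np.linalg.lstsq(A,(pts**2).sum(1),rcond=None)[0];print('ring',k.sum(),s[:2].round(4),np.sqrt(s[2]+s[0]**2+s[1]**2).round(4))
E
python3 - <<'E'
from h import *
plan([.4825,-.001,.0505]); print(np.round(bot.sense()['joints'],3)); ringchk('red',[.4825,-.001],.0415,'pics/w6.png')
E
```

```text
t 19.7 tcp [ 0.4829 -0.0015  0.1397] F [ 0.1  0.6 -3.2] open 0.0205 axes(cols x y z) [[0.0, 0.001, 1.0], [-0.0, 1.0, -0.001], [-1.0, -0.0, 0.0]]
tool shift mm [89.2  0.5 -0.5] turn deg [-0.07  0.03  0.02]
[-0.641  0.307  0.616  2.117 -0.249  0.786  0.129]
ring 1173 [ 0.4809 -0.0024] 0.0419
```

View pics/w6.png

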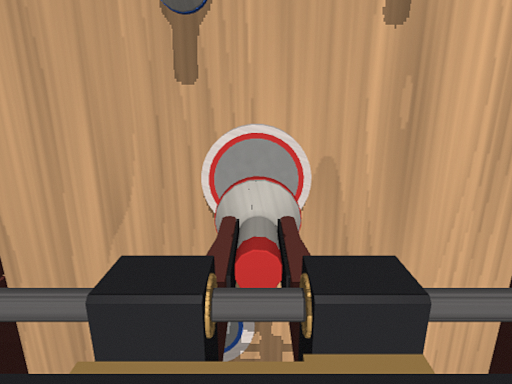

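Call:
{"fn": "play_rows", "kwargs": {"deltas": [[[0.005, 0, -0.001], [0, 0, 0]], [[0.01, 0, 0], [0, 0, 0]], [[0.015, 0, 0], [0, 0, 0]], [[0.015, 0, 0], [0, 0, 0]], [[0.015, 0, 0], [0, 0, 0]], [[0.012, 0, 0], [0, 0, 0]], [[0.008, 0, 0], [0, 0, 0]], [[0.004, 0, 0], [0, 0, 0]], [[0.002, 0, 0], [0, 0, 0]], [[0.001, 0, 0], [0, 0, 0]], [[0.001, 0, 0], [0, 0, 0]], [[0, 0, 0], [0, 0, 0]], [[0, 0, 0], [0, 0, 0]]]}}

```text
time: 21.05
eef_pos: [0.4817, -0.0006, 0.0519]
ee_rot: [0.0, 0.707, 0.0, 0.707]
wrist_force: [0.2, 0.1, -3.2]
opening: 0.0205
```

Call:
{"fn": "play_rows", "kwargs": {"deltas": [[[0.001, 0, 0], [0, 0, 0]], [[0, 0, 0], [0, 0, 0]], [[0, 0, 0], [0, 0, 0]]]}}

```text
time: 21.35
eef_pos: [0.4815, -0.0006, 0.0507]
ee_rot: [0.0, 0.707, 0.0, 0.707]
wrist_force: [-0.3, -0.3, -3.7]
opening: 0.021
```

Call:
{"fn": "play_rows", "kwargs": {"deltas": [[[0.001, 0, 0], [0, 0, 0]], [[0, 0, 0], [0, 0, 0]], [[0, 0, 0], [0, 0, 0]]]}}

```text
time: 21.65
eef_pos: [0.4816, -0.0007, 0.0504]
ee_rot: [0.0, 0.707, 0.0, 0.707]
wrist_force: [-3.8, 0.6, 9.6]
opening: 0.0207
```

Call:
{"fn": "play_rows", "kwargs": {"deltas": [[[0, 0, 0], [0, 0, 0]], [[0, 0, 0], [0, 0, 0]], [[0, 0, 0], [0, 0, 0]], [[0, 0, 0], [0, 0, 0]], [[0, 0, 0], [0, 0, 0]], [[0, 0, 0], [0, 0, 0]], [[0, 0, 0], [0, 0, 0]], [[0, 0, 0], [0, 0, 0]], [[0, 0, 0], [0, 0, 0]], [[0, 0, 0], [0, 0, 0]]], "jaw": 0}}

```text
time: 22.65
eef_pos: [0.4815, -0.0007, 0.0496]
ee_rot: [0.0, 0.707, -0.0, 0.707]
wrist_force: [0.1, -0.3, 0.0]
opening: 0.0877
```

Call:
{"fn": "play_rows", "kwargs": {"deltas": [[[-0.01, 0, 0], [0, 0, 0]], [[-0.02, 0, 0], [0, 0, 0]], [[-0.02, 0, 0], [0, 0, 0]], [[-0.02, 0, 0], [0, 0, 0]], [[-0.02, 0, 0], [0, 0, 0]], [[-0.02, 0, 0], [0, 0, 0]], [[-0.02, 0, 0], [0, 0, 0]], [[-0.015, 0, 0], [0, 0, 0]], [[-0.005, 0, 0], [0, 0, 0]], [[0, 0, 0], [0, 0, 0]]]}}

```text
time: 23.65
eef_pos: [0.4818, -0.0006, 0.2004]
ee_rot: [0.0, 0.707, 0.0, 0.708]
wrist_force: [-0.4, -0.5, 0.2]
opening: 0.088
```

Run:
```python
from h import *
plan([.423,.164,.2]); print(np.round(bot.sense()['joints'],3))
ringchk('red',[.4825,-.001],.0415,'pics/w7.png')
```

```text
t 23.65 tcp [ 0.4818 -0.0006  0.2004] F [-0.4 -0.5  0.2] open 0.088 axes(cols x y z) [[0.001, -0.0, 1.0], [0.001, 1.0, 0.0], [-1.0, 0.001, 0.001]]
tool shift mm [  0.4 164.6 -58.8] turn deg [ 0.    0.09 -0.05]
[-0.706  0.205  0.667  2.064 -0.16   0.921  0.048]
ring 1121 [ 0.4807 -0.0016] 0.0414
```

View pics/w7.png

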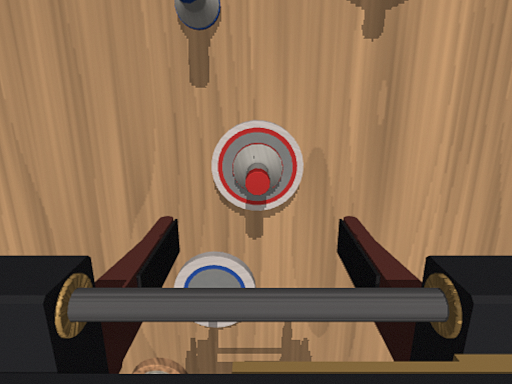

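The red bell is upright and centred in its ring (258,181). Next is blue.

Call:
{"fn": "play_rows", "kwargs": {"deltas": [[[0, 0.01, -0.003], [0, 0, 0]], [[0, 0.015, -0.006], [0, 0, 0]], [[0, 0.02, -0.007], [0, 0, 0]], [[0, 0.02, -0.007], [0, 0, 0]], [[0, 0.02, -0.007], [0, 0, 0]], [[0, 0.02, -0.007], [0, 0, 0]], [[0, 0.02, -0.007], [0, 0, 0]], [[0, 0.02, -0.007], [0, 0, 0]], [[0, 0.012, -0.005], [0, 0, 0]], [[0, 0.007, -0.003], [0, 0, 0]], [[0, 0, 0], [0, 0, 0]], [[0, 0, 0], [0, 0, 0]]]}}

```text
time: 24.9
eef_pos: [0.4224, 0.1629, 0.1993]
ee_rot: [-0.0, 0.707, -0.0, 0.707]
wrist_force: [0.2, 0.1, 0.2]
opening: 0.0879
```

```bash
cat >> h.py <<'E'
def capchk(c,z,fn):
    p=imaging.camera_params('wrist'); im=imaging.snapshot('wrist'); cv2.imwrite(fn,im[:,:,::-1])
    l,s,ce=blobs(im,c,smin=120,vmin=70)
    for i in range(1,len(s)):
        if s[i][4]>100: print(ce[i].round(1),s[i], onplane(p,ce[i],z).round(4))
E
python3 - <<'E'
from h import *
plan([.423,.164,.0345]); print(np.round(bot.sense()['joints'],3))
capchk('blue',.07,'pics/w8.png')
E
```

```text
t 24.9 tcp [0.4224 0.1629 0.1993] F [0.2 0.1 0.2] open 0.0879 axes(cols x y z) [[-0.001, 0.0, 1.0], [-0.001, 1.0, -0.0], [-1.0, -0.001, -0.001]]
tool shift mm [164.8   1.2   0.7] turn deg [-0.02 -0.03  0.03]
[-1.005  0.138  0.553  2.119 -0.091  0.908 -0.401]
[257.1 177.3] [246 165  23  25 466] [0.4213 0.164  0.07  ]
```

View pics/w8.png

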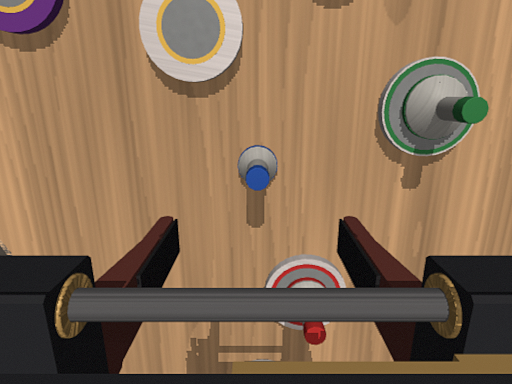

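Call:
{"fn": "play_rows", "kwargs": {"deltas": [[[0.015, 0.001, 0], [0, 0, 0]], [[0.02, 0, 0], [0, 0, 0]], [[0.02, 0, 0], [0, 0, 0]], [[0.02, 0, 0], [0, 0, 0]], [[0.02, 0, 0], [0, 0, 0]], [[0.02, 0, 0], [0, 0, 0]], [[0.02, 0, 0], [0, 0, 0]], [[0.015, 0, 0], [0, 0, 0]], [[0.01, 0, 0], [0, 0, 0]], [[0.005, 0, 0], [0, 0, 0]], [[0, 0, 0], [0, 0, 0]], [[0, 0, 0], [0, 0, 0]]]}}

```text
time: 26.15
eef_pos: [0.423, 0.1644, 0.0351]
ee_rot: [0.0, 0.707, 0.0, 0.707]
wrist_force: [0.0, 0.5, 0.8]
opening: 0.088
```

Call:
{"fn": "play_rows", "kwargs": {"deltas": [[[0, 0, 0], [0, 0, 0]], [[0, 0, 0], [0, 0, 0]], [[0, 0, 0], [0, 0, 0]], [[0, 0, 0], [0, 0, 0]], [[0, 0, 0], [0, 0, 0]], [[0, 0, 0], [0, 0, 0]], [[0, 0, 0], [0, 0, 0]], [[0, 0, 0], [0, 0, 0]], [[0, 0, 0], [0, 0, 0]], [[0, 0, 0], [0, 0, 0]], [[0, 0, 0], [0, 0, 0]], [[0, 0, 0], [0, 0, 0]]], "jaw": 1, "grip_force": 40}}

```text
time: 27.35
eef_pos: [0.4223, 0.1643, 0.0345]
ee_rot: [-0.0, 0.707, -0.0, 0.707]
wrist_force: [-1.5, -0.0, -1.1]
opening: 0.0211
```

Call:
{"fn": "play_rows", "kwargs": {"deltas": [[[-0.003, 0, 0], [0, 0, 0]], [[-0.006, 0, 0], [0, 0, 0]], [[-0.01, 0, 0], [0, 0, 0]], [[-0.015, 0, 0], [0, 0, 0]], [[-0.015, 0, 0], [0, 0, 0]], [[-0.015, 0, 0], [0, 0, 0]], [[-0.015, 0, 0], [0, 0, 0]], [[-0.015, 0, 0], [0, 0, 0]], [[-0.015, 0, 0], [0, 0, 0]], [[-0.011, 0, 0], [0, 0, 0]], [[-0.006, 0, 0], [0, 0, 0]], [[0, 0, 0], [0, 0, 0]]]}}

```text
time: 28.55
eef_pos: [0.4229, 0.1646, 0.1614]
ee_rot: [0.0, 0.707, 0.0, 0.708]
wrist_force: [0.1, 0.0, -3.1]
opening: 0.0208
```

Run:
```python
from h import *
plan([.429,-.160,.16]); print(np.round(bot.sense()['joints'],3))
```

```text
t 28.55 tcp [0.4229 0.1646 0.1614] F [ 0.1  0.  -3.1] open 0.0208 axes(cols x y z) [[0.001, -0.0, 1.0], [0.001, 1.0, 0.0], [-1.0, 0.001, 0.001]]
tool shift mm [   1.  -324.6    6.1] turn deg [ 0.    0.07 -0.07]
[-0.995  0.204  0.556  2.157 -0.148  0.814 -0.347]
```

Call:
{"fn": "play_rows", "kwargs": {"deltas": [[[0, -0.005, 0.001], [0, 0, 0]], [[0, -0.012, 0.004], [0, 0, 0]], [[0, -0.02, 0.007], [0, 0, 0]], [[0, -0.025, 0.008], [0, 0, 0]], [[0, -0.025, 0.008], [0, 0, 0]], [[0, -0.025, 0.007], [0, 0, 0]], [[0, -0.025, 0.004], [0, 0, 0]], [[0, -0.025, 0.001], [0, 0, 0]], [[0, -0.025, -0.001], [0, 0, 0]], [[0, -0.025, -0.004], [0, 0, 0]], [[0, -0.025, -0.006], [0, 0, 0]], [[0, -0.025, -0.007], [0, 0, 0]], [[0, -0.025, -0.007], [0, 0, 0]], [[0, -0.018, -0.005], [0, 0, 0]], [[0, -0.012, -0.003], [0, 0, 0]], [[0, -0.006, -0.001], [0, 0, 0]], [[0, -0.002, 0], [0, 0, 0]], [[0, 0, 0], [0, 0, 0]], [[0, 0, 0], [0, 0, 0]]]}}

```text
time: 30.45
eef_pos: [0.4287, -0.16, 0.1605]
ee_rot: [-0.0, 0.707, 0.0, 0.707]
wrist_force: [0.6, 0.3, -3.1]
opening: 0.0209
```

Run:
```python
from h import *
plan([.429,-.160,.0505]); print(np.round(bot.sense()['joints'],3)); ringchk('blue',[.429,-.16],.0365,'pics/w9.png')
```

```text
t 30.45 tcp [ 0.4287 -0.16    0.1605] F [ 0.6  0.3 -3.1] open 0.0209 axes(cols x y z) [[-0.0, -0.001, 1.0], [0.0, 1.0, 0.001], [-1.0, 0.0, -0.0]]
tool shift mm [110.    0.    0.4] turn deg [ 0.06 -0.02 -0.01]
[-0.396  0.234  0.716  2.156 -0.21   0.819  0.452]
ring 891 [ 0.4276 -0.161 ] 0.0362
```

View pics/w9.png

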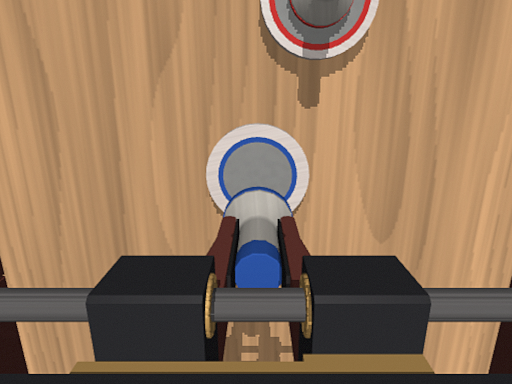

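Call:
{"fn": "play_rows", "kwargs": {"deltas": [[[0.008, 0, 0], [0, 0, 0]], [[0.015, 0, 0], [0, 0, 0]], [[0.018, 0, 0], [0, 0, 0]], [[0.018, 0, 0], [0, 0, 0]], [[0.018, 0, 0], [0, 0, 0]], [[0.014, 0, 0], [0, 0, 0]], [[0.009, 0, 0], [0, 0, 0]], [[0.004, 0, 0], [0, 0, 0]], [[0.002, 0, 0], [0, 0, 0]], [[0.001, 0, 0], [0, 0, 0]], [[0.001, 0, 0], [0, 0, 0]], [[0, 0, 0], [0, 0, 0]], [[0, 0, 0], [0, 0, 0]]]}}

```text
time: 31.8
eef_pos: [0.4287, -0.1607, 0.0529]
ee_rot: [0.0, 0.707, 0.0, 0.707]
wrist_force: [0.0, 0.4, -1.9]
opening: 0.0202
```

Call:
{"fn": "play_rows", "kwargs": {"deltas": [[[0.001, 0, 0], [0, 0, 0]], [[0, 0, 0], [0, 0, 0]], [[0, 0, 0], [0, 0, 0]]]}}

```text
time: 32.1
eef_pos: [0.4285, -0.1607, 0.0517]
ee_rot: [0.0, 0.707, 0.0, 0.707]
wrist_force: [0.3, 0.2, -1.6]
opening: 0.021
```

Call:
{"fn": "play_rows", "kwargs": {"deltas": [[[0.001, 0, 0], [0, 0, 0]], [[0, 0, 0], [0, 0, 0]], [[0, 0, 0], [0, 0, 0]]]}}

```text
time: 32.4
eef_pos: [0.4284, -0.1607, 0.0506]
ee_rot: [0.0, 0.707, -0.0, 0.707]
wrist_force: [0.1, 0.0, -3.3]
opening: 0.0207
```

Call:
{"fn": "play_rows", "kwargs": {"deltas": [[[0.001, 0, 0], [0, 0, 0]], [[0, 0, 0], [0, 0, 0]], [[0, 0, 0], [0, 0, 0]]]}}

```text
time: 32.7
eef_pos: [0.4285, -0.1607, 0.0505]
ee_rot: [0.001, 0.707, 0.0, 0.707]
wrist_force: [-3.2, 1.9, 12.8]
opening: 0.0209
```

Call:
{"fn": "play_rows", "kwargs": {"deltas": [[[0, 0, 0], [0, 0, 0]], [[0, 0, 0], [0, 0, 0]], [[0, 0, 0], [0, 0, 0]], [[0, 0, 0], [0, 0, 0]], [[0, 0, 0], [0, 0, 0]], [[0, 0, 0], [0, 0, 0]], [[0, 0, 0], [0, 0, 0]], [[0, 0, 0], [0, 0, 0]], [[0, 0, 0], [0, 0, 0]], [[0, 0, 0], [0, 0, 0]]], "jaw": 0}}

```text
time: 33.7
eef_pos: [0.4285, -0.1607, 0.0496]
ee_rot: [-0.0, 0.707, 0.0, 0.707]
wrist_force: [0.3, -0.8, -0.3]
opening: 0.0878
```

Call:
{"fn": "play_rows", "kwargs": {"deltas": [[[-0.01, 0, 0], [0, 0, 0]], [[-0.02, 0, 0], [0, 0, 0]], [[-0.02, 0, 0], [0, 0, 0]], [[-0.02, 0, 0], [0, 0, 0]], [[-0.02, 0, 0], [0, 0, 0]], [[-0.02, 0, 0], [0, 0, 0]], [[-0.02, 0, 0], [0, 0, 0]], [[-0.015, 0, 0], [0, 0, 0]], [[-0.005, 0, 0], [0, 0, 0]], [[0, 0, 0], [0, 0, 0]]]}}

```text
time: 34.7
eef_pos: [0.4288, -0.1607, 0.2003]
ee_rot: [0.0, 0.707, 0.0, 0.708]
wrist_force: [-0.0, 0.2, 0.9]
opening: 0.0877
```

Run:
```python
from h import *
plan([.5165,-.4015,.2]); print(np.round(bot.sense()['joints'],3))
ringchk('blue',[.429,-.16],.0365,'pics/w10.png')
```

```text
t 34.7 tcp [ 0.4288 -0.1607  0.2003] F [-0.   0.2  0.9] open 0.0877 axes(cols x y z) [[0.002, -0.0, 1.0], [0.0, 1.0, 0.0], [-1.0, 0.0, 0.002]]
tool shift mm [   0.4 -240.8   87.7] turn deg [ 0.01  0.09 -0.03]
[-0.451  0.162  0.759  2.117 -0.142  0.911  0.389]
ring 965 [ 0.4275 -0.1606] 0.036
```

View pics/w10.png

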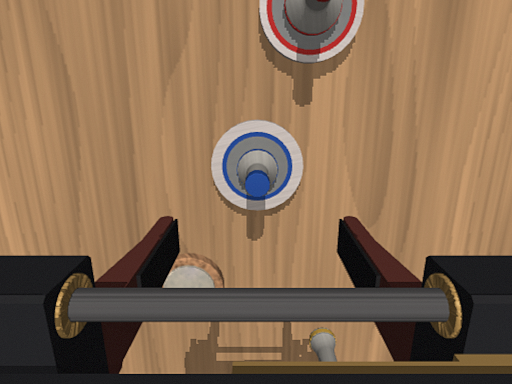

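The blue bell is centred on its plate (258,183). Next is yellow.

Call:
{"fn": "play_rows", "kwargs": {"deltas": [[[0, -0.01, 0.003], [0, 0, 0]], [[0, -0.02, 0.008], [0, 0, 0]], [[0, -0.025, 0.009], [0, 0, 0]], [[0, -0.025, 0.009], [0, 0, 0]], [[0, -0.025, 0.009], [0, 0, 0]], [[0, -0.025, 0.009], [0, 0, 0]], [[0, -0.025, 0.009], [0, 0, 0]], [[0, -0.025, 0.009], [0, 0, 0]], [[0, -0.025, 0.009], [0, 0, 0]], [[0, -0.02, 0.008], [0, 0, 0]], [[0, -0.01, 0.004], [0, 0, 0]], [[0, -0.006, 0.002], [0, 0, 0]], [[0, 0, 0], [0, 0, 0]], [[0, 0, 0], [0, 0, 0]]]}}

```text
time: 36.15
eef_pos: [0.5163, -0.4007, 0.1993]
ee_rot: [0.0, 0.707, 0.0, 0.707]
wrist_force: [-0.5, 0.2, 0.4]
opening: 0.0881
```

Run:
```python
from h import *
plan([.5165,-.4015,.0345]); print(np.round(bot.sense()['joints'],3))
capchk('yellow',.07,'pics/w11.png')
```

```text
t 36.15 tcp [ 0.5163 -0.4007  0.1993] F [-0.5  0.2  0.4] open 0.0881 axes(cols x y z) [[-0.0, -0.0, 1.0], [0.001, 1.0, 0.0], [-1.0, 0.001, -0.0]]
tool shift mm [164.8  -0.9   0.2] turn deg [ 0.03 -0.03 -0.05]
[ 0.074  0.549  0.713  1.668 -0.399  1.076  0.907]
[256.9 178.4] [246 166  23  26 472] [ 0.515  -0.4005  0.07  ]
```

View pics/w11.png

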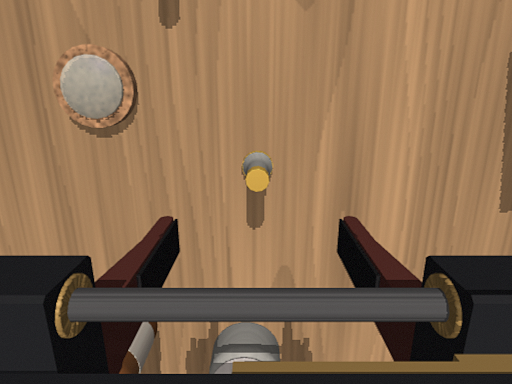

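Run:
```python
from h import *
p=imaging.camera_params('scene');q=imaging.camera_params('side')
print('bottle base',onplane(p,(182,104),0),'jar base',onplane(p,(145,112),0))
b=onplane(p,(182,104),0); R=np.array(p['R']);t=np.array(p['t'])
for z in (.05,.1,.12,.15,.2):
    c=R@np.array([b[0],b[1],z])+t; print(z,p['fy']*c[1]/c[2]+p['cy'])
```

```text
bottle base [ 0.35430988 -0.61005384  0.        ] jar base [ 0.51010087 -0.63974469  0.        ]
0.05 93.69198955405058
0.1 82.8999551637395
0.12 78.43990574044327
0.15 71.58898536260975
0.2 59.72072853580933
```

Call:
{"fn": "play_rows", "kwargs": {"deltas": [[[0.015, -0.001, 0], [0, 0, 0]], [[0.02, 0, 0], [0, 0, 0]], [[0.02, 0, 0], [0, 0, 0]], [[0.02, 0, 0], [0, 0, 0]], [[0.02, 0, 0], [0, 0, 0]], [[0.02, 0, 0], [0, 0, 0]], [[0.02, 0, 0], [0, 0, 0]], [[0.015, 0, 0], [0, 0, 0]], [[0.01, 0, 0], [0, 0, 0]], [[0.005, 0, 0], [0, 0, 0]], [[0, 0, 0], [0, 0, 0]], [[0, 0, 0], [0, 0, 0]]]}}

```text
time: 37.4
eef_pos: [0.5168, -0.4031, 0.0353]
ee_rot: [-0.0, 0.707, -0.0, 0.707]
wrist_force: [0.1, -0.1, 0.1]
opening: 0.0877
```

Call:
{"fn": "play_rows", "kwargs": {"deltas": [[[0, 0, 0], [0, 0, 0]], [[0, 0, 0], [0, 0, 0]], [[0, 0, 0], [0, 0, 0]], [[0, 0, 0], [0, 0, 0]], [[0, 0, 0], [0, 0, 0]], [[0, 0, 0], [0, 0, 0]], [[0, 0, 0], [0, 0, 0]], [[0, 0, 0], [0, 0, 0]], [[0, 0, 0], [0, 0, 0]], [[0, 0, 0], [0, 0, 0]], [[0, 0, 0], [0, 0, 0]], [[0, 0, 0], [0, 0, 0]]], "jaw": 1, "grip_force": 40}}

```text
time: 38.6
eef_pos: [0.5163, -0.4027, 0.0346]
ee_rot: [0.0, 0.707, 0.0, 0.707]
wrist_force: [-0.4, -0.2, -0.4]
opening: 0.0204
```

Call:
{"fn": "play_rows", "kwargs": {"deltas": [[[-0.003, 0, 0], [0, 0, 0]], [[-0.006, 0, 0], [0, 0, 0]], [[-0.01, 0, 0], [0, 0, 0]], [[-0.015, 0, 0], [0, 0, 0]], [[-0.015, 0, 0], [0, 0, 0]], [[-0.015, 0, 0], [0, 0, 0]], [[-0.015, 0, 0], [0, 0, 0]], [[-0.015, 0, 0], [0, 0, 0]], [[-0.015, 0, 0], [0, 0, 0]], [[-0.011, 0, 0], [0, 0, 0]], [[-0.006, 0, 0], [0, 0, 0]], [[0, 0, 0], [0, 0, 0]]]}}

```text
time: 39.8
eef_pos: [0.5168, -0.4029, 0.1615]
ee_rot: [-0.0, 0.707, -0.0, 0.708]
wrist_force: [-0.0, -0.8, -1.3]
opening: 0.0209
```

Run:
```python
from h import *
plan([.357,.304,.16]); print(np.round(bot.sense()['joints'],3))
```

```text
t 39.8 tcp [ 0.5168 -0.4029  0.1615] F [-0.  -0.8 -1.3] open 0.0209 axes(cols x y z) [[0.001, -0.0, 1.0], [-0.001, 1.0, 0.0], [-1.0, -0.001, 0.001]]
tool shift mm [   0.9  706.9 -159.8] turn deg [0.   0.06 0.03]
[ 0.093  0.59   0.689  1.698 -0.431  1.009  0.933]
```

Call:
{"fn": "play_rows", "kwargs": {"deltas": [[[0, 0.005, 0], [0, 0, 0]], [[0, 0.012, 0], [0, 0, 0]], [[0, 0.02, 0], [0, 0, 0]], [[0, 0.025, 0], [0, 0, 0]], [[0, 0.025, 0], [0, 0, 0]], [[0, 0.025, 0], [0, 0, 0]], [[0, 0.025, 0], [0, 0, 0]], [[0, 0.025, 0], [0, 0, 0]], [[0, 0.025, 0], [0, 0, 0]], [[0, 0.025, 0], [0, 0, 0]], [[0, 0.025, 0], [0, 0, 0]], [[0, 0.025, 0], [0, 0, 0]], [[0, 0.025, 0], [0, 0, 0]], [[0, 0.025, 0], [0, 0, 0]], [[0, 0.025, 0], [0, 0, 0]], [[0, 0.025, 0], [0, 0, 0]], [[0, 0.025, 0], [0, 0, 0]], [[0, 0.025, -0.002], [0, 0, 0]], [[0, 0.025, -0.004], [0, 0, 0]], [[0, 0.025, -0.006], [0, 0, 0]]]}}

```text
time: 41.8
eef_pos: [0.5034, 0.0611, 0.1601]
ee_rot: [-0.0, 0.707, 0.0, 0.707]
wrist_force: [-0.2, 0.1, -0.6]
opening: 0.0211
```

Call:
{"fn": "play_rows", "kwargs": {"deltas": [[[0, 0.025, -0.01], [0, 0, 0]], [[0, 0.025, -0.014], [0, 0, 0]], [[0, 0.025, -0.016], [0, 0, 0]], [[0, 0.025, -0.016], [0, 0, 0]], [[0, 0.025, -0.016], [0, 0, 0]], [[0, 0.025, -0.016], [0, 0, 0]], [[0, 0.025, -0.016], [0, 0, 0]], [[0, 0.025, -0.016], [0, 0, 0]], [[0, 0.02, -0.012], [0, 0, 0]], [[0, 0.013, -0.008], [0, 0, 0]], [[0, 0.008, -0.005], [0, 0, 0]], [[0, 0.004, -0.003], [0, 0, 0]], [[0, 0, 0], [0, 0, 0]], [[0, 0, 0], [0, 0, 0]]]}}

```text
time: 43.2
eef_pos: [0.3568, 0.3036, 0.1606]
ee_rot: [0.0, 0.707, -0.0, 0.707]
wrist_force: [-0.2, -1.0, -2.8]
opening: 0.0205
```

Run:
```python
from h import *
plan([.357,.304,.0505]); print(np.round(bot.sense()['joints'],3)); ringchk('yellow',[.357,.304],.0315,'pics/w12.png')
```

```text
t 43.2 tcp [0.3568 0.3036 0.1606] F [-0.2 -1.  -2.8] open 0.0205 axes(cols x y z) [[-0.0, 0.001, 1.0], [-0.0, 1.0, -0.001], [-1.0, -0.0, -0.0]]
tool shift mm [110.1   0.4   0.2] turn deg [-0.05 -0.    0.02]
[-1.399  0.247  0.655  2.13  -0.204  0.825 -0.62 ]
ring 848 [0.3555 0.3033] 0.0313
```

View pics/w12.png

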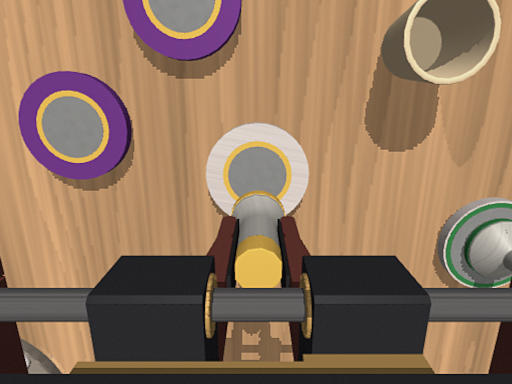

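Call:
{"fn": "play_rows", "kwargs": {"deltas": [[[0.008, 0, 0], [0, 0, 0]], [[0.015, 0, 0], [0, 0, 0]], [[0.018, 0, 0], [0, 0, 0]], [[0.018, 0, 0], [0, 0, 0]], [[0.018, 0, 0], [0, 0, 0]], [[0.014, 0, 0], [0, 0, 0]], [[0.009, 0, 0], [0, 0, 0]], [[0.004, 0, 0], [0, 0, 0]], [[0.002, 0, 0], [0, 0, 0]], [[0.001, 0, 0], [0, 0, 0]], [[0.001, 0, 0], [0, 0, 0]], [[0.001, 0, 0], [0, 0, 0]], [[0, 0, 0], [0, 0, 0]], [[0, 0, 0], [0, 0, 0]]]}}

```text
time: 44.65
eef_pos: [0.3566, 0.3045, 0.0518]
ee_rot: [0.0, 0.707, 0.0, 0.707]
wrist_force: [0.7, -0.7, -2.3]
opening: 0.0209
```

Call:
{"fn": "play_rows", "kwargs": {"deltas": [[[0.001, 0, 0], [0, 0, 0]], [[0, 0, 0], [0, 0, 0]], [[0, 0, 0], [0, 0, 0]]]}}

```text
time: 44.95
eef_pos: [0.3565, 0.3043, 0.0506]
ee_rot: [-0.0, 0.707, 0.0, 0.707]
wrist_force: [-0.8, -0.6, 0.2]
opening: 0.0209
```

Call:
{"fn": "play_rows", "kwargs": {"deltas": [[[0.001, 0, 0], [0, 0, 0]], [[0, 0, 0], [0, 0, 0]], [[0, 0, 0], [0, 0, 0]]]}}

```text
time: 45.25
eef_pos: [0.3566, 0.3044, 0.0504]
ee_rot: [0.0, 0.707, 0.0, 0.707]
wrist_force: [-3.3, -2.7, 12.1]
opening: 0.0203
```

Call:
{"fn": "play_rows", "kwargs": {"deltas": [[[0, 0, 0], [0, 0, 0]], [[0, 0, 0], [0, 0, 0]], [[0, 0, 0], [0, 0, 0]], [[0, 0, 0], [0, 0, 0]], [[0, 0, 0], [0, 0, 0]], [[0, 0, 0], [0, 0, 0]], [[0, 0, 0], [0, 0, 0]], [[0, 0, 0], [0, 0, 0]], [[0, 0, 0], [0, 0, 0]], [[0, 0, 0], [0, 0, 0]]], "jaw": 0}}

```text
time: 46.25
eef_pos: [0.3565, 0.3043, 0.0496]
ee_rot: [0.0, 0.707, -0.0, 0.707]
wrist_force: [0.5, -0.0, 0.0]
opening: 0.0874
```

Call:
{"fn": "play_rows", "kwargs": {"deltas": [[[-0.01, 0, 0], [0, 0, 0]], [[-0.02, 0, 0], [0, 0, 0]], [[-0.02, 0, 0], [0, 0, 0]], [[-0.02, 0, 0], [0, 0, 0]], [[-0.02, 0, 0], [0, 0, 0]], [[-0.02, 0, 0], [0, 0, 0]], [[-0.02, 0, 0], [0, 0, 0]], [[-0.015, 0, 0], [0, 0, 0]], [[-0.005, 0, 0], [0, 0, 0]], [[0, 0, 0], [0, 0, 0]], [[0, 0, 0], [0, 0, 0]]]}}

```text
time: 47.35
eef_pos: [0.3562, 0.304, 0.1992]
ee_rot: [-0.0, 0.707, -0.0, 0.707]
wrist_force: [-0.1, -0.5, -0.7]
opening: 0.088
```

Run:
```python
from h import *
plan([.357,.304,.2]); ringchk('yellow',[.357,.304],.0315,'pics/w13.png'); 
a=cv2.imread('pics/w13.png')
for n in ['scene','side']:
    im=imaging.snapshot(n); cv2.imwrite(f'pics/{n}_end.png',im[:,:,::-1]); np.save(n+'_e.npy',im)
P={n:imaging.camera_params(n) for n in ['scene','side']}
pl={'green':(.605,.2255),'red':(.4825,-.001),'blue':(.429,-.16),'yellow':(.357,.304)}
for c,(x,y) in pl.items():
    o=[]
    for n in P:
        p=P[n];q=np.array(p['R'])@[x,y,.079]+p['t'];u=int(p['fx']*q[0]/q[2]+p['cx']);v=int(p['fy']*q[1]/q[2]+p['cy'])
        m=mask(np.load(n+'_e.npy'),c,smin=100 if c!='green' else 80,vmin=40)[v-7:v+8,u-7:u+8]; yy,xx=np.nonzero(m)
        if len(xx)>15: o.append(ray(p,(xx.mean()+u-7,yy.mean()+v-7)))
        else: print(c,n,'hidden',len(xx))
    if len(o)==2: print(c,*tri(*o),(x,y))
```

```text
t 47.35 tcp [0.3562 0.304  0.1992] F [-0.1 -0.5 -0.7] open 0.088 axes(cols x y z) [[-0.001, -0.0, 1.0], [-0.0, 1.0, 0.0], [-1.0, -0.0, -0.001]]
tool shift mm [-0.8 -0.   0.8] turn deg [ 0.   -0.03  0.03]
ring 840 [0.3554 0.3038] 0.0309
green [0.60572896 0.22660746 0.07892296] 0.00047573809071906807 (0.605, 0.2255)
red [0.48424373 0.00231383 0.07726631] 0.0005032602518737629 (0.4825, -0.001)
blue [ 0.42905218 -0.16174428  0.078079  ] 0.0010300607114900088 (0.429, -0.16)
yellow [0.35841224 0.30571649 0.07854386] 0.0003365762173024026 (0.357, 0.304)
```

View pics/w13.png

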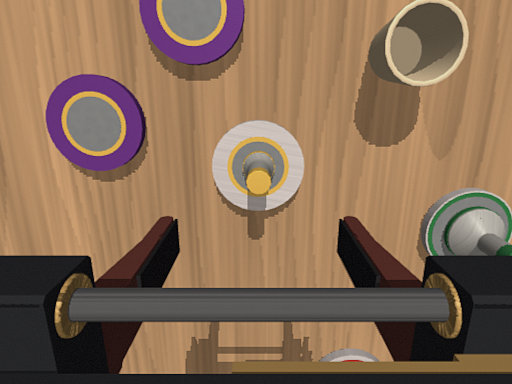

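View pics/scene_end.png

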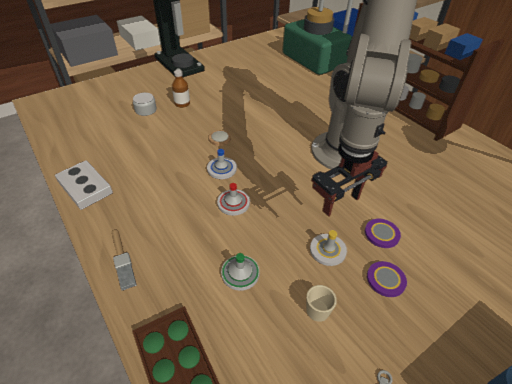

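View pics/side_end.png

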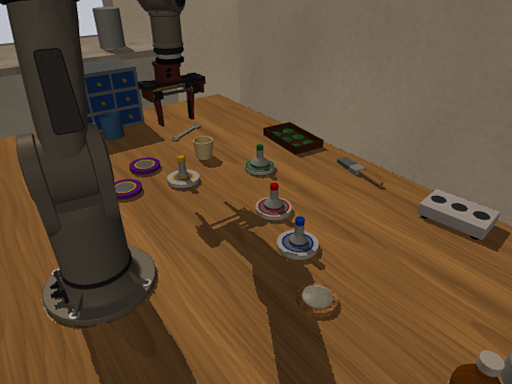

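All four bells stand upright inside their rings: scene (240,268), (233,200), (221,163) and (330,247). Pot (320,303) and lens (219,138) have not moved, and the gripper is clear. Handing in.

```bash
python3 -c "
from workcell import workorder; print(workorder.job_done())"
```

```text
the job is handed in; nothing more can be done
None
```

All four bells are standing upright and released on the plates of their own colour, placed in the order green, red, blue, yellow. I lowered each one until the wrist force showed contact, then opened the fingers. The job was handed in at about 47.5 s of the 128 s limit; the hand-in reports no verdict.

- **Placement:** Triangulating the caps from the two fixed views at the end puts each bell within about 1–4 mm of its plate centre, against the 12 mm allowed. Cap heights came out at 77–79 mm, against about 79 mm expected for a bell on a plate.
- **Left alone:** The pot and the lens sit at the same pixels as at the start, and the purple look-alike plates were not used. The arm finished clear of everything, about 150 mm above the place where it released the yellow bell.
- **Disagreements:** The cameras differed from each other by 1–2 mm on ring and cap positions. The worst offset, for red, was about 3.7 mm in the final two-view check, but the wrist view and the measured tool position at release put it within about 2 mm.

No check failed.

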